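# Lock the levelling stud of a shelf post foot with its wing nut

### The job

Two upturned shelf post feet stand on the bench; on one of them the wing nut still sits clear above its hex nut. Run that wing nut down its stud (clockwise seen from above) until it meets the hex nut and tighten it against it to 0.6 N m so that it stays locked. Do not force it further: the spring washers under the hex nut must not be crushed flat. Leave the finished foot and everything else as they are.

Things in the scene. Friction and masses are not known exactly. Their poses are not given: they have to be found in the camera images.
- foot_open: The foot to be finished, fixed to the bench: dark steel plate 100 x 100 x 12 mm, dark green tube 38 mm across up to 36 mm height, spring washers, and an upright threaded steel stud 16 mm across, top at 124 mm. Origin: centre of the plate's underside on the bench, z up along the stud. Its wing nut has a 4 to 8.5 mm gap to the hex nut. The two feet may have swapped places.
- wing_nut: The steel wing nut on that stud. Hub 30 mm across, 24 mm high; two upright flat wings, 10 mm thick, reach along its own +x and -x from 12 to 52 mm from the stud's axis and stand 6 to 38 mm above the hub's underside. Origin: on the stud's axis at the hub's underside; z up. Turned by pushing a wing round with closed fingers or by gripping it; it stays tight when let go.
- wing_end (a point): Middle of the outer end of the wing nut's +x wing: 52 mm from the axis, 22 mm above the hub's underside.
- hex_nut: The set hex nut below the wing nut on the same stud: 30 mm across flats, 14 mm high. Origin: on the stud's axis at the nut's underside, so its top face is 14 mm higher. It does not turn. It rests on stiff spring washers that give 0.33 mm per 100 N; pressed down by more than 0.7 mm they are crushed flat.
- wing_turn (a joint): Turn of the wing nut from its start, rad, growing clockwise seen from above (tightening). The nut sinks 12 mm per full turn. The stiff thread takes about 0.3 N m while running free; once on the hex nut the torque rises by about 0.35 to 0.4 N m per rad: from 0.5 N m it is locked, above 0.7 N m the washers are crushed.
- foot_done: The finished foot, same shape and parts, its wing nut already down on its hex nut (no gap), all fixed. Origin: centre of its plate's underside. To be left alone.
- spanner: Loose spanner, 200 mm long, lying crosswise just beyond the feet. Leave.
- spare_nut: Loose spare hex nut 30 mm across, 14 mm high, on the bench. Leave.
- foot_pad: Loose rubber foot pad 44 mm across, 24 mm high, on the bench. Leave.
- spirit_level: Loose aluminium spirit level 230 x 24 x 45 mm, lying crosswise beyond the spanner. Leave.
- tray: Blue open parts tray 200 x 150 x 45 mm, to the left. Leave.

How it is judged:
On the way, in this order (a step that is already met when the one before it is completed fails the run):
1. the wing nut has been run down and touches the hex nut (contact force between wing_nut and hex_nut above 3 N), for 0.05 s.
2. the wing nut is tightened against the hex nut (clamp force over 100 N) (contact force between wing_nut and hex_nut above 100 N), for 0.2 s.
At the end, for the whole second after the job is handed in: The wing nut is let go and at rest, still pressed on the hex nut with more than 100 N (tightened to at least about 0.5 N m), and the hex nut is pressed down by less than 0.7 mm (less than about 0.7 N m) (contact force between wing_nut and hex_nut above 100 N and distance of hex_nut from where it was at the start of the episode below 0.0007 m and velocity of joint wing_turn between -0.05 and 0.05 rad/s); the robot touches nothing.
It fails at once if overtightened: the hex nut is pressed down by more than 0.7 mm, its spring washers flat (distance of hex_nut from where it was at the start of the episode above 0.0007 m).
It fails at once if the finished foot is pushed (over 5 N) (contact force between any of the arm, the fingers and foot_done above 5 N).
It fails at once if a bystander is moved by more than 30 mm (distance of any of spanner, spare_nut, foot_pad, spirit_level, tray from where it was at the start of the episode above 0.03 m).
It also fails if it takes over 58 s, if anything falls off the work surface, if the arm or the gripper's body presses on something with over 40 N, if the wrist force passes 120 N, or if a joint passes its speed limit or range.

### The arm

A 7-joint arm with a two-finger parallel gripper is mounted at the origin on the work surface. World frame = base frame: x ahead of the robot, y to its left, z up, the work surface at z = 0. Lengths are in m, angles in rad, forces in N, time in s.
With the tool pointing down it reaches from about 0.4 to 0.875 m from the base axis. Payload 19.3 kg.
Tool frame: the origin (TCP) lies midway between the tips of the shut fingers; the grasp point (between the pads) lies 19 mm behind it; x points along the fingers, y is the direction in which the jaws open and shut, and the axes are right-handed (so a half turn about x gives the same grasp; the last joint's range is limited). The gripper opens to 85 mm and grips with 20 to 120 N. Pads are 22 mm wide; open, the fingers measure 114 mm over their backs; the gripper's body (76 mm by 85 mm) begins 54 mm behind the grasp point. The pads swing forward as they close: fully open they stand 13 mm farther back than shut.
Start: joints at [-1.339, 0.521, -0.036, 1.599, 0.021, 1.021, -0.113], TCP at [0.186, 0.597, 0.21] pointing down, gripper open.
Joint ranges: [-2.91, 2.91], [-0.3, 2.13], [-1.5, 1.42], [0.17, 2.43], [-1.26, 4.41], [0.16, 1.93], [-2.52, 2.52]. Speed limits (rad/s): [1.89, 1.89, 2.39, 2.39, 3.01, 3.01, 3.01].

### API

Orientations are given as [roll, pitch, yaw] about the fixed x, y, z axes, in that order (R = Rz(yaw) Ry(pitch) Rx(roll)).
In Python, from workcell import telemetry, vision, workorder gives the robot as it stands. The module is installed in compiled form; this text tells all that it offers.
- The arm moves only by the tool play_rows, never from a script. Its argument "deltas" is a list of rows, each a list of 7 numbers: the shift along the world's x, y, z in mm, then the turn, a rotation vector about the world's x, y, z in degrees, then the finger opening in mm, from 0 to 85.4. In form: [[x, y, z, wx, wy, wz, jaw], ...]. A call has 1 to 8 rows; each row shifts and turns the commanded pose from where the row before left it; what a row does not reach is not made up. A row lasts 1/8 s, in which the tool goes at most 62.5 mm and 10.7 degrees, less where a joint would pass 70% of its speed; a pose out of reach is approached as far as the arm can. A call with a gripper value outside its range is refused whole. The fingers move at their own pace and stop on an object; "grip_force" is the grip in N (left out, the last holds). Time passes only in rows, so rows that do not move let the fingers close. It gives the time, the measured TCP pose, the force and the opening at its end, in the units of the state.
- telemetry.observe(): the state, without advancing time (a new reading comes with each control period).
- vision.grab_frame(name): name is "scene" or "top" or "wrist"; returns the picture (400x640x3 uint8, red, green, blue); there is no depth.
- vision.camera_info(name): a dict with "mtx" (3x3 intrinsics, pixels), "rvec" (rotation vector, rad) and "tvec" (3), from world to camera coordinates, as OpenCV has them. Camera axes: x right, y down, z forward; pixel columns grow to the right and rows downward; lengths in m; the calibration is good to about 2 mm. A picture is of the moment at which its call begins: read the wrist's pose just before it. camera_info takes no time and is no camera call; for the wrist camera it gives the pose at the moment of the call.
- workorder.job_done(): hands the job in, once; it reports no verdict.
The state is a dict: "clock": time; "qpos": joint angles; "qd": joint speeds; "joint_efforts": joint torques, N m; "position": TCP position; "tool_rot": TCP orientation; "force": force on the tool from outside, world axes, zero at the start; "moment": the same for the moment, N m; "grip_width": finger opening in m.
Only numpy, scipy, OpenCV 4.12 (cv2) and the standard library are available. Lean on these libraries where they do the work, as an engineer would, in place of code of your own. Each camera call takes 0.05 s, during which the arm holds its last target. There are 200 camera calls.

## Working session

There is one attempt and no reset: what is moved stays moved. The work goes in short steps, Python scripts to look and compute and a tool call to move; the robot and the scene stay as the last step left them, time stands still between calls to the robot, and variables do not carry over. Pictures are saved under pics/ and viewed, about 8 in all and at most 12, crops included, and the job is handed in when it is done.

Besides the shell and the picture viewer there is one more tool, called after "Emit:" by a JSON object that holds its "name" and its "arguments". play_rows: Moves the arm, as the interface text tells. Its arguments: {"type":"object","properties":{"deltas":{"type":"array","items":{"type":"array","items":{"type":"number"}}},"grip_force":{"type":"number"}},"required":["deltas"]}

```bash
mkdir -p pics; cat > h.py <<'E'
from workcell import telemetry, vision, workorder
import numpy as np, cv2
def grab(n,f):
    im=vision.grab_frame(n); cv2.imwrite('pics/'+f,im[:,:,::-1]); return im
def ray(n,u,v,z,info=None):
    c=info or vision.camera_info(n); R=cv2.Rodrigues(np.array(c['rvec'],float))[0]; t=np.array(c['tvec'],float).ravel()
    o=-R.T@t; d=R.T@np.linalg.inv(np.array(c['mtx']))@np.array([u,v,1.]); s=(z-o[2])/d[2]; return o+s*d
def proj(n,P):
    c=vision.camera_info(n); return cv2.projectPoints(np.array(P,float).reshape(-1,3),np.array(c['rvec'],float),np.array(c['tvec'],float),np.array(c['mtx'],float),None)[0].reshape(-1,2)
E
python3 - <<'E'
from h import *
s=telemetry.observe(); print(s)
a=grab('scene','s0.png'); b=grab('top','t0.png')
cv2.imwrite('pics/st0.png',np.vstack([a,b])[:,:,::-1][::1]) 
for n in('scene','top','wrist'):
    c=vision.camera_info(n);R=cv2.Rodrigues(np.array(c['rvec'],float))[0];print(n,-R.T@np.array(c['tvec']).ravel(),np.array(c['mtx'])[0,0],R[2])
E
```

```text
{'clock': 0.0, 'qpos': array([-1.33920918,  0.52201169, -0.0363123 ,  1.59999623,  0.02118625,
        1.02110084, -0.1127976 ]), 'qd': array([-0.00150391,  0.00085666,  0.00060723, -0.00120074,  0.00011849,
        0.00025986, -0.00104404]), 'joint_efforts': array([ 8.05147283e-04, -9.27120423e+01,  1.98027670e+00, -3.69937062e+01,
        1.78004644e-02,  8.21650727e-03, -4.35110132e-05]), 'position': array([0.18570171, 0.59639854, 0.20903158]), 'tool_rot': array([-1.50304476,  1.56966471, -1.80485998]), 'force': array([-0.03562064,  0.07232521, -0.35116138]), 'moment': array([0.00969548, 0.00261842, 0.00982775]), 'grip_width': 0.08522228701068324}
scene [ 0.94717935 -0.51819093  0.69547799] 385.55639786800344 [-0.3667783   0.63527422 -0.67963251]
top [0.39083952 0.08142421 1.38093563] 458.99319278924054 [ 0.17506783 -0.00265018 -0.98455281]
wrist [0.11768143 0.61830798 0.37405243] 296.24312458737035 [ 0.27495573 -0.08664578 -0.9575447 ]
```

View pics/s0.png

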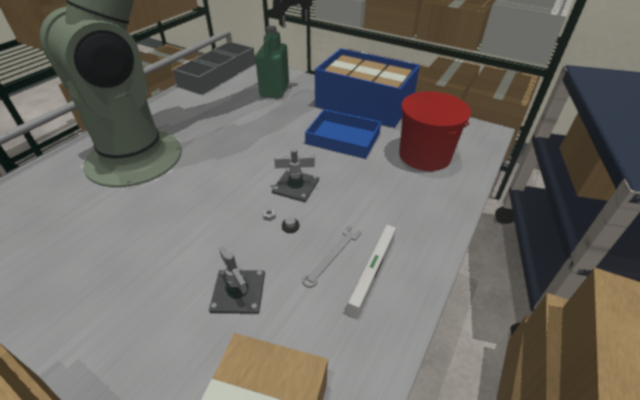

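View pics/t0.png

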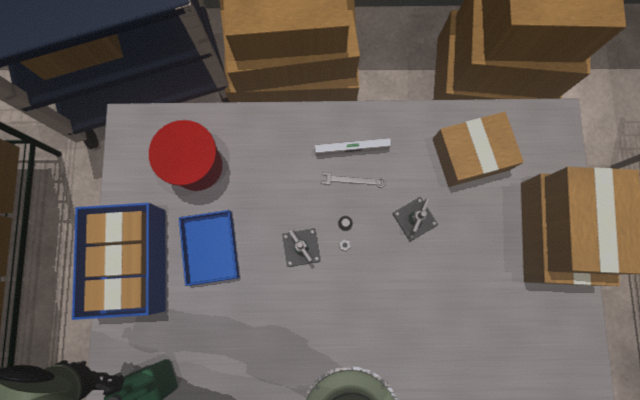

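```bash
python3 - <<'E'
from h import *
a=cv2.imread('pics/s0.png');b=cv2.imread('pics/t0.png')
f=lambda im,u,v:cv2.resize(im[v-35:v+35,u-45:u+45],(400,311),interpolation=cv2.INTER_CUBIC)
cv2.imwrite('pics/c0.png',np.vstack([np.hstack([f(a,296,170),f(a,238,280)])[:300],np.hstack([f(b,302,247),f(b,416,218)])[:300]]))
for u,v in((301,248),(415,219)): print(ray('top',u,v,.012))
E
```

```text
[0.4802725  0.13328308 0.012     ]
[ 0.56277849 -0.20958264  0.012     ]
```

View pics/c0.png

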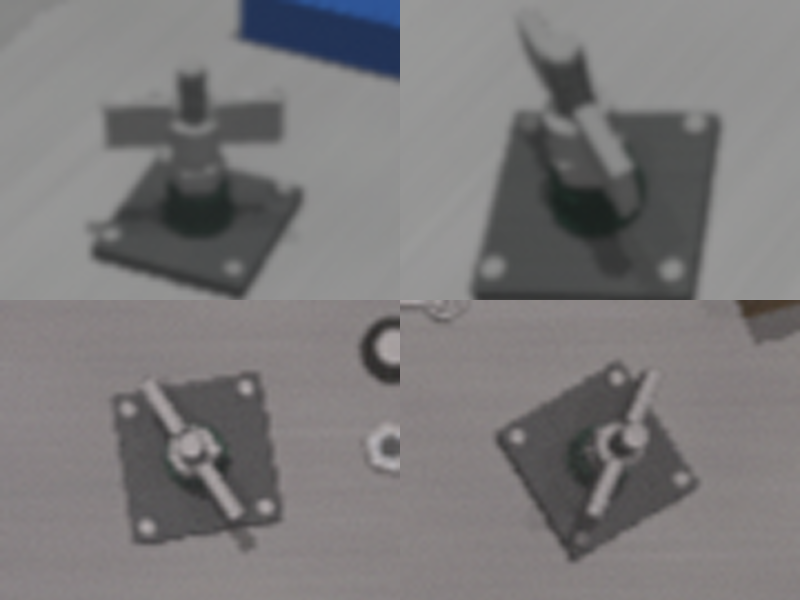

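```bash
python3 - <<'E'
from h import *
def tri(ps,pt):
    M=[]
    for n in('scene','top'):
        c=vision.camera_info(n);R=cv2.Rodrigues(np.array(c['rvec'],float))[0];M.append(np.array(c['mtx'])@np.c_[R,np.array(c['tvec']).ravel()])
    X=cv2.triangulatePoints(M[0],M[1],np.array(ps,float).reshape(2,1),np.array(pt,float).reshape(2,1)).ravel();X=X[:3]/X[3]
    return X, proj('scene',X)-ps
print(tri((274.6,159.3),(310.6,260.4)),tri((314.7,156.8),(290.8,230.5)))
for c in((.4803,.1333),(.5628,-.2096)):
    print([ (proj(n,[*c,z])-o)*4.444 for n,o in (('scene',(251,135) if c[1]>0 else (193,245)),('top',(257,212) if c[1]>0 else (371,183))) for z in(.012,.056,.1,.124)])
s=telemetry.observe(); p=s['position']
from scipy.spatial.transform import Rotation as R
print(R.from_euler('xyz',s['tool_rot']).as_matrix())
c=vision.camera_info('wrist');Rc=cv2.Rodrigues(np.array(c['rvec'],float))[0];print(Rc, c['mtx'])
E
```

```text
(array([0.44209833, 0.10525191, 0.09207631]), array([[-1.27224497,  0.18689197]])) (array([0.52696363, 0.16061397, 0.09665052]), array([[-1.99311728,  0.31090769]]))
[array([[187.29200221, 208.93207847]]), array([[184.02714192, 152.71793879]]), array([[180.5650103 ,  93.10719502]]), array([[178.58692617,  59.04867853]]), array([[195.51045446, 159.94300843]]), array([[192.90919761, 155.51384336]]), array([[190.13140801, 150.78409565]]), array([[188.53529581, 148.06639232]])]
[array([[187.41243296, 188.60757228]]), array([[173.11359979, 132.47634186]]), array([[157.6618107 ,  71.81908938]]), array([[148.69661349,  36.62547989]]), array([[195.56010824, 159.95207822]]), array([[209.4256463 , 151.39322322]]), array([[224.22098014, 142.26042821]]), array([[232.71712983, 137.01596436]])]
[[-2.60899380e-04  2.97279447e-01  9.54790481e-01]
 [-1.01103045e-03  9.54789947e-01 -2.97279558e-01]
 [-9.99999455e-01 -1.04288230e-03  5.14544691e-05]]
[[ 0.29708635  0.95484999 -0.0010946 ]
 [ 0.91440639 -0.28417249  0.28828275]
 [ 0.27495573 -0.08664578 -0.9575447 ]] [[296.24312459   0.         321.49893502]
 [  0.         296.24312459 199.5959576 ]
 [  0.           0.           1.        ]]
```

Emit:
{"name": "play_rows", "arguments": {"deltas": [[19, -49, 0, 0, 0, 0, 0], [19, -49, 0, 0, 0, 0, 0], [19, -49, 0, 0, 0, 0, 0], [19, -49, 0, 0, 0, 0, 0], [19, -49, 0, 0, 0, 0, 0], [19, -49, 0, 0, 0, 0, 0], [19, -49, 0, 0, 0, 0, 0], [19, -49, 0, 0, 0, 0, 0]]}}

```text
clock: 1.1
position: [0.3381, 0.2031, 0.2096]
tool_rot: [1.345, 1.571, 1.043]
force: [1.0, 0.7, 0.6]
grip_width: -0.0001
```

Emit:
{"name": "play_rows", "arguments": {"deltas": [[19, -49, -4, -1.1, -3.6, 0, 0], [19, -49, -4, -1.1, -3.6, 0, 0], [19, -49, -4, -1.1, -3.6, 0, 0], [19, -49, -4, -1.1, -3.6, 0, 0], [19, -49, -4, -1.1, -3.6, 0, 0], [19, -49, -4, -1.1, -3.6, 0, 0], [19, -49, -4, -1.1, -3.6, 0, 0], [19, -49, -4, -1.1, -3.6, 0, 0]]}}

```text
clock: 2.1
position: [0.4659, -0.1304, 0.1812]
tool_rot: [-0.034, 1.13, -0.336]
force: [-0.7, 0.2, -0.6]
grip_width: -0.0002
```

```bash
python3 - <<'E'
from h import *
s=telemetry.observe(); print(s['clock'],s['position'],s['tool_rot'])
a=grab('wrist','w1.png')
E
```

```text
2.1 [ 0.46587869 -0.13038772  0.18120694] [-0.03386943  1.13023669 -0.33612977]
```

View pics/w1.png

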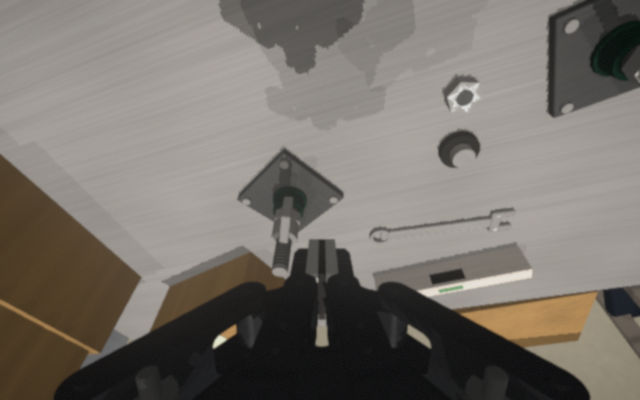

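```bash
python3 - <<'E'
from h import *
a=cv2.imread('pics/w1.png')[145:285,215:365]
a=cv2.rotate(a,cv2.ROTATE_180)
cv2.imwrite('pics/c1.png',cv2.resize(a,(640,597),interpolation=cv2.INTER_CUBIC))
E
```

```text
(no output)
```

View pics/c1.png

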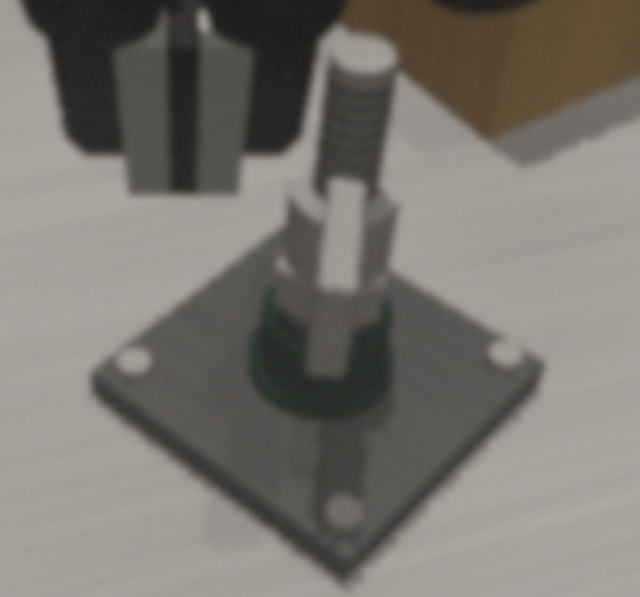

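```bash
python3 - <<'E'
from h import *
def P(n):
    c=vision.camera_info(n);R=cv2.Rodrigues(np.array(c['rvec'],float))[0];return np.array(c['mtx'])@np.c_[R,np.array(c['tvec']).ravel()]
def tri(n1,p1,n2,p2):
    X=cv2.triangulatePoints(P(n1),P(n2),np.array(p1,float).reshape(2,1),np.array(p2,float).reshape(2,1)).ravel();X=X[:3]/X[3]
    return X, proj(n1,X)-p1,proj(n2,X)-p2
w=lambda x,y:(365-(x+.5)/4.267,285-(y+.5)/4.267)
print('wing',tri('wrist',w(342,288),'top',(414.9,231.4)))
for x,y in((545,372),(95,380),(345,570)): print(ray('wrist',*w(x,y),.012))
print('studtop',ray('wrist',*w(365,53),.124))
for z in(.09,.094,.098,.102): print(z,ray('wrist',*w(342,288),z),ray('wrist',*w(347,182),z),ray('top',428.4,199.2,z),ray('top',414.9,231.4,z))
E
```

```text
wing (array([ 0.51669658, -0.18779595,  0.10282075]), array([[-1.34079386,  0.11128592]]), array([[-0.17898769, -0.05330414]]))
[ 0.54784648 -0.2768459   0.012     ]
[ 0.58469602 -0.14463031  0.012     ]
[ 0.50003649 -0.19095632  0.012     ]
studtop [ 0.57057821 -0.21220761  0.124     ]
0.09 [ 0.52861701 -0.19284493  0.09      ] [ 0.56414959 -0.20891841  0.09      ] [ 0.60938882 -0.23403986  0.09      ] [ 0.51780228 -0.19099372  0.09      ]
0.094 [ 0.52496921 -0.19087226  0.094     ] [ 0.55982142 -0.20663796  0.094     ] [ 0.60871164 -0.23306239  0.094     ] [ 0.51740888 -0.19014963  0.094     ]
0.098 [ 0.52132141 -0.18889958  0.098     ] [ 0.55549325 -0.20435751  0.098     ] [ 0.60803446 -0.23208491  0.098     ] [ 0.51701548 -0.18930553  0.098     ]
0.102 [ 0.51767361 -0.18692691  0.102     ] [ 0.55116507 -0.20207706  0.102     ] [ 0.60735728 -0.23110744  0.102     ] [ 0.51662209 -0.18846144  0.102     ]
```

Emit:
{"name": "play_rows", "arguments": {"deltas": [[4, -14, 0, -2, -5.9, 0, 0], [4, -14, 0, -2, -5.9, 0, 0], [4, -14, 0, -2, -5.9, 0, 0], [4, -14, 0, -2, -5.9, 0, 0], [0, 0, 0, 0, 0, 0, 0], [0, 0, 0, 0, 0, 0, 0]]}}

```text
clock: 2.9
position: [0.4352, -0.157, 0.145]
tool_rot: [-0.253, 1.143, -0.539]
force: [0.5, 0.0, -0.4]
grip_width: 0.0002
```

```bash
python3 - <<'E'
from h import *
s=telemetry.observe(); print(s['clock'],s['position'],s['tool_rot'],s['qd'].round(3))
i=vision.camera_info('wrist');a=grab('wrist','w2.png')
c=proj('wrist',[.563,-.21,.08])[0].astype(int);print(c)
u,v=[int(x) for x in c]; u0=max(u-75,0);v0=max(v-70,0)
print(u0,v0)
b=cv2.rotate(a[v0:v0+140,u0:u0+150],cv2.ROTATE_180)[:,:,::-1]
cv2.imwrite('pics/c2.png',cv2.resize(b,None,fx=4,fy=4,interpolation=cv2.INTER_CUBIC))
E
```

```text
2.9 [ 0.43522648 -0.15696779  0.14502909] [-0.25315876  1.14285083 -0.53929632] [-0.028 -0.01   0.009 -0.001  0.008  0.002 -0.007]
[316 276]
241 206
```

View pics/c2.png

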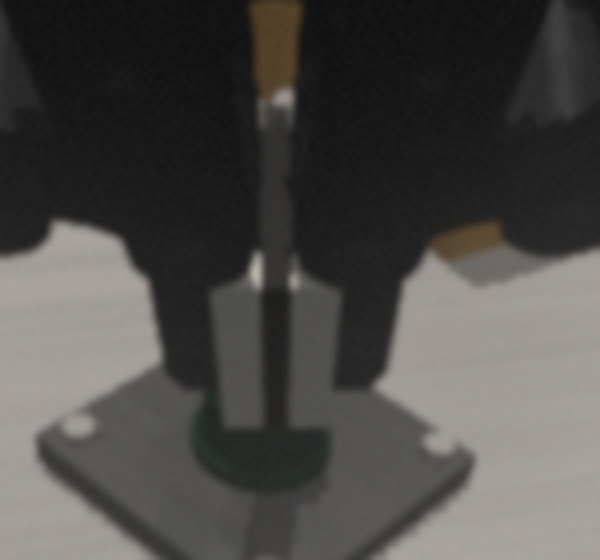

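Emit:
{"name": "play_rows", "arguments": {"deltas": [[0, 20, 15, 0, 0, 0, 0], [0, 20, 10, 0, 0, 0, 0], [0, 20, 5, 0, 0, 0, 0], [0, 10, 5, 0, 0, 0, 0], [0, 0, 0, 0, 0, 0, 0], [0, 0, 0, 0, 0, 0, 0], [0, 0, 0, 0, 0, 0, 0]]}}

```text
clock: 3.82
position: [0.4349, -0.0872, 0.1794]
tool_rot: [-0.254, 1.144, -0.54]
force: [0.1, 0.0, 0.8]
grip_width: 0.0
```

```bash
python3 - <<'E'
from h import *
s=telemetry.observe(); print(s['clock'],s['position'],s['tool_rot'],s['qd'].round(3))
a=grab('wrist','w3.png')[:,:,::-1]
for X in([.563,-.21,.08],[.48,.133,.08]): print(proj('wrist',X)[0].astype(int))
b=cv2.rotate(a,cv2.ROTATE_180)
cv2.imwrite('pics/c3.png',cv2.resize(b,(800,500),interpolation=cv2.INTER_CUBIC))
E
```

```text
3.825 [ 0.43485257 -0.0872304   0.17944583] [-0.25439126  1.14364516 -0.54037854] [ 0.003  0.001 -0.003 -0.001 -0.003  0.003  0.   ]
[266 258]
[634 137]
```

View pics/c3.png

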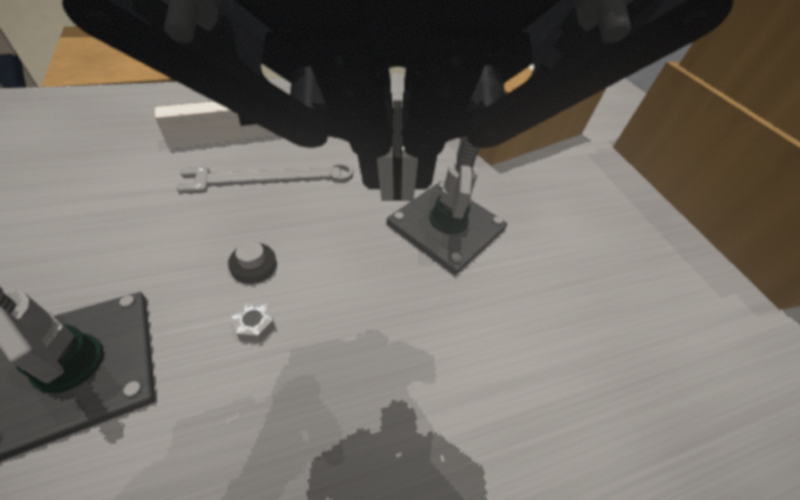

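```bash
python3 - <<'E'
from h import *
b=cv2.rotate(cv2.imread('pics/w3.png'),cv2.ROTATE_180)  # w3 saved properly as BGR
A=b[215:325,0:100];B=b[105:215,320:420]
cv2.imwrite('pics/c4.png',np.hstack([cv2.resize(x,(400,440),interpolation=cv2.INTER_CUBIC) for x in(A,B)]))
E
```

```text
(no output)
```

View pics/c4.png

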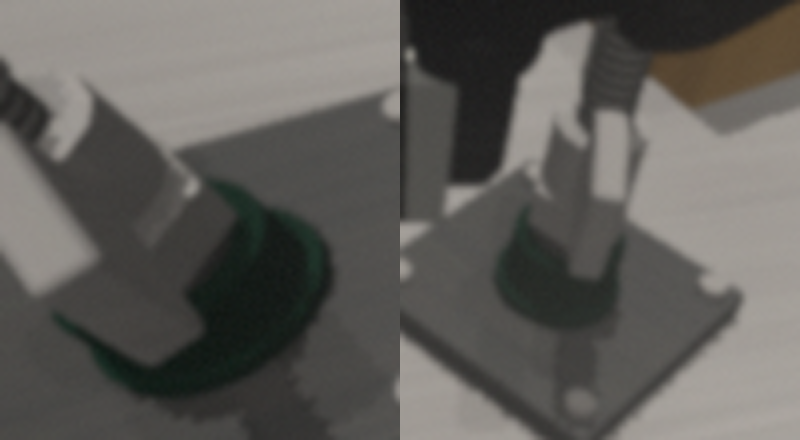

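```bash
python3 - <<'E'
from h import *
A=np.array([.4803,.1333]);B=np.array([.5628,-.2096])
print(ray('wrist',234,220.8,.012), 'expect corner ~ from top', ray('top',371+(700-400)/4.444,183+(485-300)/4.444,.012))
print('A corner', ray('wrist',639-150/1.25,399-292/1.25,.012), ray('wrist',639-158/1.25,399-397/1.25,.0),'top', ray('top',257+258/4.444,212+73/4.444,.012), ray('top',257+282/4.444,212+222/4.444,.012))
for nm,C,t,b in(('A',A,(621.5,115),(594,97)),('B',B,(266,244.5),(271.5,224.8))):
    for z in(.088,.092,.096,.1,.104):
        p=ray('wrist',*t,z)[:2];q=ray('wrist',*b,z-.032)[:2]
        print(nm,z,p.round(4),q.round(4),np.linalg.norm(p-C).round(4),np.linalg.norm(q-C).round(4))
for n,p in(('A',(310.6,260.4)),('B',(414.9,231.4))): print(n,[ray('top',*p,z)[:2].round(4) for z in(.094,.1)])
E
```

```text
[ 0.55119846 -0.27441928  0.012     ] expect corner ~ from top [ 0.54492597 -0.2792072   0.012     ]
A corner [0.54099065 0.08637658 0.012     ] [0.45033395 0.07763358 0.        ] top [0.53808541 0.09090171 0.012     ] [0.43849668 0.07603014 0.012     ]
A 0.088 [0.4531 0.1142] [0.4531 0.1143] 0.0333 0.0332
A 0.092 [0.4505 0.1114] [0.4508 0.1118] 0.037 0.0365
A 0.096 [0.4478 0.1086] [0.4485 0.1094] 0.0408 0.0398
A 0.1 [0.4452 0.1058] [0.4462 0.1069] 0.0446 0.0431
A 0.104 [0.4426 0.103 ] [0.4439 0.1045] 0.0484 0.0464
B 0.088 [ 0.5303 -0.1928] [ 0.5308 -0.1944] 0.0366 0.0354
B 0.092 [ 0.5262 -0.1898] [ 0.5273 -0.1918] 0.0416 0.0397
B 0.096 [ 0.5221 -0.1868] [ 0.5237 -0.1892] 0.0466 0.0441
B 0.1 [ 0.518  -0.1839] [ 0.5202 -0.1866] 0.0517 0.0485
B 0.104 [ 0.5139 -0.1809] [ 0.5166 -0.184 ] 0.0567 0.0528
A [array([0.4403, 0.1037]), array([0.44  , 0.1036])]
B [array([ 0.5174, -0.1901]), array([ 0.5168, -0.1889])]
```

Emit:
{"name": "play_rows", "arguments": {"deltas": [[0, 30, 0, 0, 0, 0, 0], [0, 30, 0, 0, 0, 0, 0], [0, 30, 0, 0, 0, 0, 0], [0, 20, 0, 0, 0, 0, 0], [0, 0, 0, 0, 0, 0, 0], [0, 0, 0, 0, 0, 0, 0], [0, 0, 0, 0, 0, 0, 0]]}}

```text
clock: 4.75
position: [0.435, 0.0224, 0.1797]
tool_rot: [-0.255, 1.143, -0.541]
force: [0.9, -0.9, 0.4]
grip_width: 0.0001
```

```bash
python3 - <<'E'
from h import *
s=telemetry.observe(); print(s['clock'],s['position'],s['tool_rot'],s['qd'].round(3))
a=grab('wrist','w4.png')[:,:,::-1]
c=proj('wrist',[.48,.133,.08])[0].astype(int);print(c)
u0=max(0,min(c[0]-80,480));v0=max(0,c[1]-75)
print(u0,v0)
b=cv2.rotate(a[v0:v0+150,u0:u0+160],cv2.ROTATE_180)
cv2.imwrite('pics/c5.png',cv2.resize(b,None,fx=4,fy=4,interpolation=cv2.INTER_CUBIC))
E
```

```text
4.75 [0.43499481 0.02240948 0.1797128 ] [-0.2546456   1.14305593 -0.54092184] [-0.002 -0.001 -0.002 -0.002 -0.001  0.002 -0.004]
[473 165]
393 90
```

View pics/c5.png

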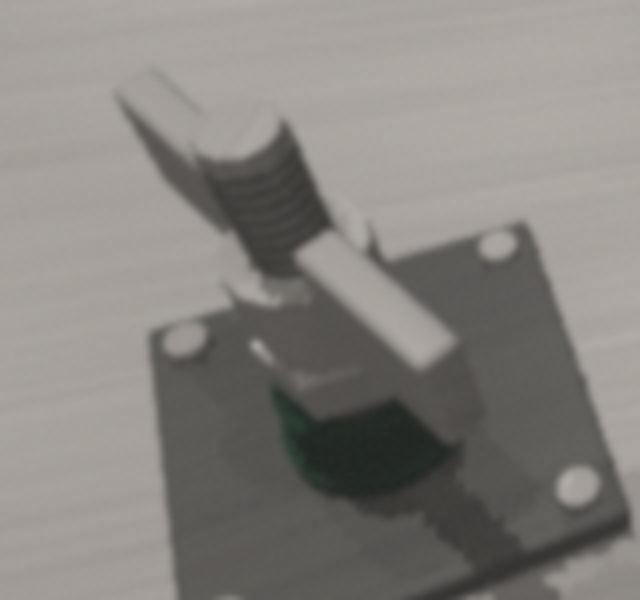

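Emit:
{"name": "play_rows", "arguments": {"deltas": [[10, -43, 0, 0, 0, 0, 0], [10, -43, 0, 0, 0, 0, 0], [10, -43, 0, 0, 0, 0, 0], [10, -43, 0, 0, 0, 0, 0], [10, -43, 0, 0, 0, 0, 0], [10, -43, 0, 0, 0, 0, 0], [10, -43, 0, 0, 0, 0, 0], [10, -43, 0, 0, 0, 0, 0]]}}

```text
clock: 5.8
position: [0.5148, -0.3228, 0.1798]
tool_rot: [-0.254, 1.143, -0.54]
force: [0.9, -0.0, -0.3]
grip_width: 0.0001
```

Emit:
{"name": "play_rows", "arguments": {"deltas": [[0, 0, 0, 0, 0, 0, 0], [0, 0, 0, 0, 0, 0, 0], [0, 0, 0, 0, 0, 0, 0]]}}

```text
clock: 6.18
position: [0.5151, -0.3198, 0.1799]
tool_rot: [-0.254, 1.143, -0.538]
force: [0.6, 0.9, 0.0]
grip_width: 0.0001
```

```bash
python3 - <<'E'
from h import *
s=telemetry.observe(); print(s['clock'],s['position'],s['tool_rot'],s['qd'].round(3))
a=grab('wrist','w5.png')[:,:,::-1]
c=proj('wrist',[.563,-.21,.08])[0].astype(int);print(c)
u0=max(0,min(c[0]-80,480));v0=max(0,c[1]-75)
print(u0,v0)
b=cv2.rotate(a[v0:v0+150,u0:u0+160],cv2.ROTATE_180)
cv2.imwrite('pics/c6.png',cv2.resize(b,None,fx=4,fy=4,interpolation=cv2.INTER_CUBIC))
import json; c=vision.camera_info('wrist'); print({k:np.array(v).ravel().tolist() for k,v in c.items()})
E
```

```text
6.175 [ 0.51505349 -0.31983676  0.17988837] [-0.25435101  1.14305646 -0.53823766] [-0.004 -0.002  0.001 -0.003 -0.002  0.002  0.003]
[472 169]
392 94
{'mtx': [296.24312458737035, 0.0, 321.4989350214697, 0.0, 296.24312458737035, 199.59595760465587, 0.0, 0.0, 1.0], 'rvec': [-1.9687936039105738, -1.5027950461035433, -0.4364018772294096], 'tvec': [0.1675736773560359, -0.5314961148985926, -0.08031057364730187]}
```

View pics/c6.png

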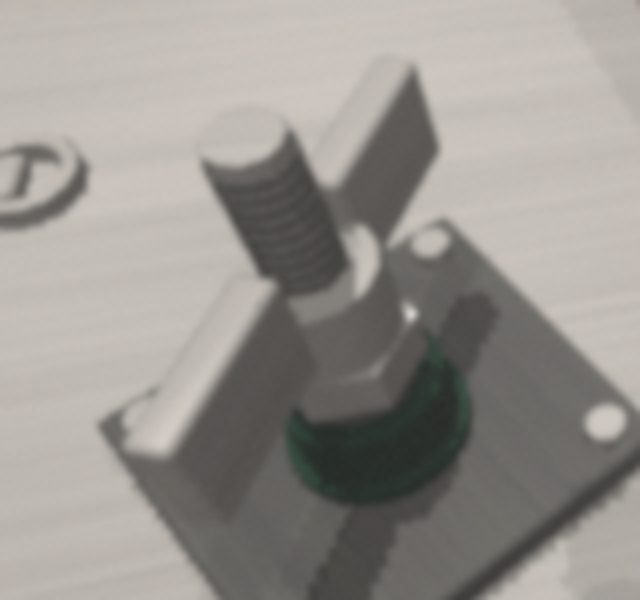

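```bash
python3 - <<'E'
from h import *
from scipy.optimize import least_squares
from scipy.spatial.transform import Rotation as Ro
c=vision.camera_info('wrist');R=cv2.Rodrigues(np.array(c['rvec'],float))[0];C=-R.T@np.array(c['tvec']).ravel();K=np.array(c['mtx'])
T=lambda r:Ro.from_euler('xyz',r).as_matrix()
pB=np.array([.51505349,-.31983676,.17988837]);rB=[-.25435101,1.14305646,-.53823766]
pA=np.array([.43499481,.02240948,.1797128]);rA=[-.2546456,1.14305593,-.54092184]
D=T(rA)@T(rB).T
for n,R_,C_,o,pts,x0 in(('B',R,C,(392,94),[(243,137),(150,452),(401,62)],[.563,-.21]),('A',R@D.T,pA+D@(C-pB),(393,90),[(238,131),(437,355),(134,82)],[.48,.133])):
    px=np.array([(o[0]+160-.5-(x+.5)/4,o[1]+150-.5-(y+.5)/4) for x,y in pts])
    def f(q):
        x,y,a,z=q;e=.052*np.array([np.cos(a),np.sin(a)])
        X=np.array([[x,y,.124],[x+e[0],y+e[1],z],[x-e[0],y-e[1],z]])
        Y=(R_@(X-C_).T);Y=K@Y;return (Y[:2]/Y[2]-px.T).ravel()
    best=min((least_squares(f,[*x0,a,.096]) for a in np.arange(0,6.28,.5)),key=lambda r:r.cost)
    print(n,best.x.round(4),np.degrees(best.x[2]).round(1),'res',best.fun.round(2))
E
```

```text
B [ 0.5703 -0.2092  2.69    0.0943] 154.1 res [-0.55  0.36  0.16  0.82 -0.91  0.48]
A [0.4878 0.135  3.7339 0.1002] 213.9 res [ 0.57 -0.88  0.29  0.43 -0.91  0.91]
```

```bash
cat >> h.py <<'E'
from scipy.spatial.transform import Rotation as Ro
def tgt(psi):
    c,s=np.cos(np.radians(psi)),np.sin(np.radians(psi))
    return Ro.from_matrix(np.array([[0,-s,c],[0,c,s],[-1,0,0]]))
def err(p,psi):
    s=telemetry.observe(); r=Ro.from_euler('xyz',s['tool_rot'])
    m=r.as_matrix()
    print('clk',s['clock'],'pos',s['position'].round(4),'q7',s['qpos'][6].round(3),'zaz',np.degrees(np.arctan2(m[1,2],m[0,2])).round(2),'tilt',m[2,:].round(3))
    print('dpos mm',((np.array(p)-s['position'])*1000).round(1),'rotvec deg',np.degrees((tgt(psi)*r.inv()).as_rotvec()).round(2))
    return s
def torque(C):
    s=telemetry.observe();d=s['position'][:2]-C;F=s['force'];print('F',F.round(2),'M',s['moment'].round(3),'rxF',(d[0]*F[1]-d[1]*F[0]).round(3)); return s
E
python3 - <<'E'
from h import *
C=np.array([.484,.134]);a=np.radians(214)
p=[*(C+.038*np.array([np.cos(a),np.sin(a)])),.15]; print(p)
s=err(p,34);print(s['qpos'].round(2))
E
```

```text
[np.float64(0.4524965722429084), np.float64(0.11275066966811163), 0.15]
clk 6.225 pos [ 0.5151 -0.3199  0.1799] q7 1.023 zaz -14.88 tilt [-0.91  -0.104  0.402]
dpos mm [-62.6 432.6 -29.9] rotvec deg [ 2.52 25.18 49.47]
[ 0.92  0.41 -0.61  2.06  0.77  0.42  1.02]
```

Emit:
{"name": "play_rows", "arguments": {"deltas": [[0, 0, 30, 0, 0, 0, 30], [-8, 30, 30, 0.28, 2.8, 5.5, 30], [-8, 50, 0, 0.28, 2.8, 5.5, 30], [-8, 50, 0, 0.28, 2.8, 5.5, 30], [-8, 50, 0, 0.28, 2.8, 5.5, 30], [-8, 50, 0, 0.28, 2.8, 5.5, 30], [-8, 50, 0, 0.28, 2.8, 5.5, 30], [-8, 50, 0, 0.28, 2.8, 5.5, 30]]}}

```text
clock: 7.22
position: [0.4584, 0.011, 0.2401]
tool_rot: [-0.613, 1.474, -0.209]
force: [0.6, 1.0, 0.1]
grip_width: 0.0298
```

Emit:
{"name": "play_rows", "arguments": {"deltas": [[-7, 50, 0, 0.28, 2.8, 5.5, 30], [0, 50, 0, 0.28, 2.8, 5.5, 30], [0, 0, 0, 0, 0, 0, 30], [0, 0, 0, 0, 0, 0, 30]]}}

```text
clock: 7.72
position: [0.4518, 0.1093, 0.2396]
tool_rot: [-2.508, 1.57, -1.915]
force: [0.2, -0.6, -0.4]
grip_width: 0.0298
```

```bash
python3 - <<'E'
from h import *
s=err([.4525,.1128,.15],34);print(s['qpos'].round(2),s['force'],s['grip_width'])
E
```

```text
clk 7.725 pos [0.4518 0.1093 0.2396] q7 1.364 zaz 33.99 tilt [-1.    -0.001 -0.001]
dpos mm [  0.7   3.5 -89.6] rotvec deg [ 0.05 -0.02  0.01]
[ 0.52  0.42 -1.14  1.93  0.43  1.07  1.36] [ 0.22294672 -0.64750961 -0.36680836] 0.029798764266517265
```

Emit:
{"name": "play_rows", "arguments": {"deltas": [[0.7, 3.5, -40, 0, 0, 0, 30], [0, 0, -40, 0, 0, 0, 30], [0, 0, -30, 0, 0, 0, 30], [0, 0, -15, 0, 0, 0, 30], [0, 0, -10, 0, 0, 0, 30], [0, 0, -10, 0, 0, 0, 30], [0, 0, -10, 0, 0, 0, 30], [0, 0, -10, 0, 0, 0, 30]]}}

```text
clock: 8.72
position: [0.453, 0.1128, 0.0744]
tool_rot: [-1.879, 1.571, -1.286]
force: [0.2, 0.9, -0.0]
grip_width: 0.0302
```

```bash
python3 - <<'E'
from h import *
s=err([.4525,.1128,.073],34);torque(np.array([.484,.134]))
a=grab('wrist','w6.png')
cv2.imwrite('pics/v6.png',cv2.rotate(a,cv2.ROTATE_180)[:,:,::-1])
E
```

```text
clk 8.725 pos [0.453  0.1128 0.0744] q7 1.084 zaz 33.95 tilt [-1. -0. -0.]
dpos mm [-0.5  0.  -1.4] rotvec deg [0.02 0.   0.05]
F [ 0.21  0.87 -0.  ] M [-0.029 -0.072  0.025] rxF -0.023
```

View pics/v6.png

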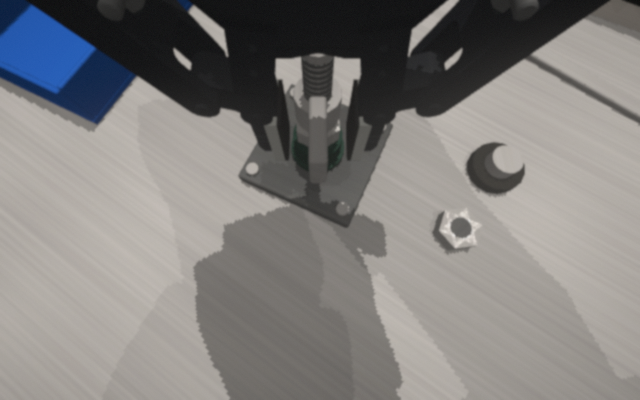

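Emit:
{"name": "play_rows", "arguments": {"deltas": [[0, 0, 0, 0, 0, 0, 16], [0, 0, 0, 0, 0, 0, 16], [-3.2, 5.8, -0.3, 0, 0, -10, 16], [-2.2, 6.3, -0.3, 0, 0, -10, 16], [-1, 6.5, -0.3, 0, 0, -10, 16], [0.1, 6.6, -0.3, 0, 0, -10, 16], [0, 0, 0, 0, 0, 0, 16]], "grip_force": 80}}

```text
clock: 9.65
position: [0.4464, 0.1378, 0.0738]
tool_rot: [-1.593, 1.57, -1.698]
force: [-0.8, -2.9, -2.0]
grip_width: 0.016
```

```bash
python3 - <<'E'
from h import *
C=np.array([.484,.134]);a=np.radians(174)
s=err([*(C+.038*np.array([np.cos(a),np.sin(a)])),.073],-6);torque(C);print(s['grip_width'],s['qpos'].round(2))
E
```

```text
clk 9.65 pos [0.4464 0.1378 0.0738] q7 0.441 zaz -6.0 tilt [-1.    -0.001 -0.   ]
dpos mm [-0.2  0.1 -0.8] rotvec deg [ 0.06 -0.01 -0.  ]
F [-0.8  -2.9  -2.04] M [-0.43   0.159  0.064] rxF 0.112
0.016008552910494977 [ 0.14  0.59 -0.74  2.09  0.63  0.7   0.44]
```

Emit:
{"name": "play_rows", "arguments": {"deltas": [[1.3, 6.5, -0.3, 0, 0, -10, 16], [2.4, 6.2, -0.3, 0, 0, -10, 16], [3.4, 5.7, -0.3, 0, 0, -10, 16], [4.3, 5, -0.3, 0, 0, -10, 16]]}}

```text
clock: 10.15
position: [0.4568, 0.1609, 0.0722]
tool_rot: [-2.0, 1.568, -2.805]
force: [-7.5, -2.5, 1.9]
grip_width: 0.0159
```

```bash
python3 - <<'E'
from h import *
C=np.array([.484,.134]);a=np.radians(134)
s=err([*(C+.038*np.array([np.cos(a),np.sin(a)])),.073],-46);torque(C);print(s['grip_width'],s['qpos'].round(2))
E
```

```text
clk 10.15 pos [0.4568 0.1609 0.0722] q7 -0.16 zaz -46.11 tilt [-1.    -0.002 -0.001]
dpos mm [0.8 0.5 0.8] rotvec deg [ 0.05 -0.14  0.11]
F [-7.54 -2.49  1.9 ] M [-0.619  1.706  0.043] rxF 0.27
0.01585577596269838 [-0.03  0.57 -0.57  2.05  0.49  0.66 -0.16]
```

Emit:
{"name": "play_rows", "arguments": {"deltas": [[5.2, 4.2, -0.3, 0, 0, -10, 16], [5.8, 3.2, -0.3, 0, 0, -10, 16]]}}

```text
clock: 10.4
position: [0.4675, 0.1688, 0.0715]
tool_rot: [-1.959, 1.568, -3.112]
force: [-10.4, -0.0, 0.7]
grip_width: 0.0162
```

```bash
python3 - <<'E'
from h import *
C=np.array([.484,.134]);a=np.radians(114)
s=err([*(C+.038*np.array([np.cos(a),np.sin(a)])),.073],-66);torque(C);print(s['grip_width'],s['qpos'].round(2))
E
```

```text
clk 10.4 pos [0.4675 0.1688 0.0715] q7 -0.441 zaz -66.08 tilt [-1.    -0.003 -0.001]
dpos mm [ 1.  -0.1  1.5] rotvec deg [ 0.   -0.16  0.08]
F [-10.44  -0.     0.66] M [0.152 1.969 0.067] rxF 0.363
0.01617855742059578 [-0.11  0.57 -0.48  2.02  0.42  0.65 -0.44]
```

Emit:
{"name": "play_rows", "arguments": {"deltas": [[6.3, 2.2, -0.3, 0, 0, -10, 16], [6.5, 1, -0.3, 0, 0, -10, 16]]}}

```text
clock: 10.65
position: [0.4804, 0.1726, 0.0709]
tool_rot: [-1.952, 1.568, 2.829]
force: [-8.9, 3.9, -0.1]
grip_width: 0.0159
```

```bash
cat > m.py <<'E'
from h import *
import sys
C=np.array([.484,.134]);f=float(sys.argv[1]);a=np.radians(f)
s=err([*(C+.038*np.array([np.cos(a),np.sin(a)])),.072],f-180)
d=s['position'][:2]-C;F=s['force'];print('F',F.round(1),'tau',(d[0]*F[1]-d[1]*F[0]+s['moment'][2]).round(3),'rF',(d[0]*F[1]-d[1]*F[0]).round(3),'phi',np.degrees(np.arctan2(d[1],d[0])).round(1),s['qpos'].round(2))
E
python3 m.py 94
```

```text
clk 10.65 pos [0.4804 0.1726 0.0709] q7 -0.71 zaz -86.05 tilt [-1.    -0.002 -0.001]
dpos mm [ 1.  -0.7  1.1] rotvec deg [-0.05 -0.15  0.05]
F [-8.9  3.9 -0.1] tau 0.398 rF 0.331 phi 95.4 [-0.17  0.57 -0.38  2.    0.34  0.64 -0.71]
```

Emit:
{"name": "play_rows", "arguments": {"deltas": [[6.6, -0.1, -0.3, 0, 0, -10, 16], [6.5, -1.3, -0.3, 0, 0, -10, 16]]}}

```text
clock: 10.9
position: [0.4937, 0.1716, 0.0703]
tool_rot: [-1.95, 1.568, 2.483]
force: [-6.9, 5.3, -1.1]
grip_width: 0.0157
```

```bash
python3 m.py 74
```

```text
clk 10.9 pos [0.4937 0.1716 0.0703] q7 -0.97 zaz -106.03 tilt [-1.    -0.002 -0.001]
dpos mm [ 0.8 -1.1  1.7] rotvec deg [-0.09 -0.11  0.03]
F [-6.9  5.3 -1.1] tau 0.41 rF 0.311 phi 75.5 [-0.23  0.58 -0.29  1.97  0.26  0.63 -0.97]
```

Emit:
{"name": "play_rows", "arguments": {"deltas": [[6.2, -2.4, 0, 0, 0, -10, 16], [5.7, -3.4, 0, 0, 0, -10, 16]]}}

```text
clock: 11.15
position: [0.5057, 0.1659, 0.0702]
tool_rot: [-1.667, 1.568, 2.417]
force: [-5.2, 5.0, -4.7]
grip_width: 0.0162
```

```bash
python3 m.py 54
```

```text
clk 11.15 pos [0.5057 0.1659 0.0702] q7 -1.221 zaz -126.03 tilt [-1.    -0.002 -0.   ]
dpos mm [ 0.7 -1.2  1.8] rotvec deg [-0.09 -0.1   0.03]
F [-5.2  5.  -4.7] tau 0.315 rF 0.275 phi 55.9 [-0.28  0.58 -0.2   1.95  0.18  0.63 -1.22]
```

Emit:
{"name": "play_rows", "arguments": {"deltas": [[5, -4.3, 0, 0, 0, -10, 16]]}}

```text
clock: 11.28
position: [0.5108, 0.1617, 0.0702]
tool_rot: [-1.586, 1.569, 2.323]
force: [-4.8, 5.5, -3.8]
grip_width: 0.0163
```

```bash
python3 m.py 44
```

```text
clk 11.275 pos [0.5108 0.1617 0.0702] q7 -1.345 zaz -136.02 tilt [-1.    -0.002 -0.   ]
dpos mm [ 0.6 -1.3  1.8] rotvec deg [-0.1  -0.09  0.02]
F [-4.8  5.5 -3.8] tau 0.302 rF 0.28 phi 46.0 [-0.3   0.58 -0.15  1.94  0.14  0.63 -1.35]
```

Emit:
{"name": "play_rows", "arguments": {"deltas": [[0, 0, 0, 0, 0, 0, 16]]}}

```text
clock: 11.4
position: [0.5112, 0.1612, 0.0703]
tool_rot: [-1.691, 1.569, 2.22]
force: [-2.5, 2.9, -1.2]
grip_width: 0.0161
```

```bash
python3 m.py 44
```

```text
clk 11.4 pos [0.5112 0.1612 0.0703] q7 -1.343 zaz -135.89 tilt [-1.    -0.001 -0.   ]
dpos mm [ 0.1 -0.8  1.7] rotvec deg [-0.06 -0.05 -0.11]
F [-2.5  2.9 -1.2] tau 0.217 rF 0.148 phi 45.0 [-0.3   0.58 -0.15  1.94  0.14  0.63 -1.34]
```

Emit:
{"name": "play_rows", "arguments": {"deltas": [[2.2, -2.5, 0, 0, 0, -5, 16], [2, -2.7, 0, 0, 0, -5, 16]]}}

```text
clock: 11.65
position: [0.5151, 0.1564, 0.0703]
tool_rot: [-1.567, 1.569, 2.17]
force: [-4.2, 7.1, -3.9]
grip_width: 0.0158
```

```bash
python3 m.py 34
```

```text
clk 11.65 pos [0.5151 0.1564 0.0703] q7 -1.466 zaz -145.87 tilt [-1.    -0.002  0.   ]
dpos mm [ 0.4 -1.2  1.7] rotvec deg [-0.09 -0.06 -0.13]
F [-4.2  7.1 -3.9] tau 0.349 rF 0.317 phi 35.8 [-0.33  0.58 -0.1   1.94  0.09  0.63 -1.47]
```

Emit:
{"name": "play_rows", "arguments": {"deltas": [[1.7, -2.8, 0, 0, 0, -5, 16], [1.5, -3, 0, 0, 0, -5, 16]]}}

```text
clock: 11.9
position: [0.5184, 0.1507, 0.0703]
tool_rot: [-1.531, 1.569, 2.032]
force: [-2.2, 7.2, -4.2]
grip_width: 0.0161
```

```bash
python3 m.py 24
```

```text
clk 11.9 pos [0.5184 0.1507 0.0703] q7 -1.588 zaz -155.87 tilt [-1.    -0.002  0.   ]
dpos mm [ 0.3 -1.2  1.7] rotvec deg [-0.09 -0.05 -0.13]
F [-2.2  7.2 -4.2] tau 0.314 rF 0.284 phi 25.8 [-0.35  0.58 -0.06  1.93  0.05  0.62 -1.59]
```

Emit:
{"name": "play_rows", "arguments": {"deltas": [[1.2, -3.1, 0, 0, 0, -5, 16], [0.9, -3.2, 0, 0, 0, -5, 16]]}}

```text
clock: 12.15
position: [0.5207, 0.1445, 0.0703]
tool_rot: [-1.536, 1.569, 1.853]
force: [-2.6, 7.9, -2.6]
grip_width: 0.0162
```

```bash
python3 m.py 14
```

```text
clk 12.15 pos [0.5207 0.1445 0.0703] q7 -1.71 zaz -165.86 tilt [-1.    -0.002  0.   ]
dpos mm [ 0.2 -1.3  1.7] rotvec deg [-0.1  -0.03 -0.14]
F [-2.6  7.9 -2.6] tau 0.346 rF 0.316 phi 16.0 [-0.37  0.58 -0.01  1.94  0.01  0.62 -1.71]
```

Emit:
{"name": "play_rows", "arguments": {"deltas": [[0.7, -3.2, 0, 0, 0, -5, 16], [0.4, -3.3, 0, 0, 0, -5, 16]]}}

```text
clock: 12.4
position: [0.5218, 0.1382, 0.0703]
tool_rot: [-1.451, 1.569, 1.763]
force: [-2.3, 9.6, -5.1]
grip_width: 0.0162
```

```bash
python3 m.py 4
```

```text
clk 12.4 pos [0.5218 0.1382 0.0703] q7 -1.832 zaz -175.86 tilt [-1.    -0.002  0.   ]
dpos mm [ 0.1 -1.5  1.7] rotvec deg [-0.11 -0.02 -0.14]
F [-2.3  9.6 -5.1] tau 0.443 rF 0.373 phi 6.3 [-0.39  0.58  0.04  1.94 -0.04  0.62 -1.83]
```

Emit:
{"name": "play_rows", "arguments": {"deltas": [[0.1, -3.3, 0, 0, 0, -5, 16], [-0.2, -3.3, 0, 0, 0, -5, 16]]}}

```text
clock: 12.65
position: [0.5219, 0.1318, 0.0704]
tool_rot: [-1.478, 1.569, 1.562]
force: [-0.1, 9.5, -4.9]
grip_width: 0.0155
```

```bash
python3 m.py -6
```

```text
clk 12.65 pos [0.5219 0.1318 0.0704] q7 -1.953 zaz 174.15 tilt [-1.    -0.002  0.   ]
dpos mm [-0.1 -1.8  1.6] rotvec deg [-0.12  0.   -0.15]
F [-0.1  9.5 -4.9] tau 0.45 rF 0.36 phi -3.3 [-0.42  0.59  0.08  1.95 -0.08  0.61 -1.95]
```

Emit:
{"name": "play_rows", "arguments": {"deltas": [[-0.5, -3.3, 0, 0, 0, -5, 16], [-0.8, -3.2, 0, 0, 0, -5, 16]]}}

```text
clock: 12.9
position: [0.5209, 0.1255, 0.0705]
tool_rot: [-1.527, 1.568, 1.338]
force: [0.3, 11.3, -5.9]
grip_width: 0.0159
```

```bash
python3 m.py -16
```

```text
clk 12.9 pos [0.5209 0.1255 0.0705] q7 -2.074 zaz 164.16 tilt [-1.    -0.002  0.   ]
dpos mm [-0.4 -2.   1.5] rotvec deg [-0.13  0.03 -0.16]
F [ 0.3 11.3 -5.9] tau 0.521 rF 0.42 phi -12.9 [-0.44  0.58  0.13  1.95 -0.13  0.61 -2.07]
```

Emit:
{"name": "play_rows", "arguments": {"deltas": [[-1.1, -3.1, 0, 0, 0, -5, 16], [-1.3, -3, 0, 0, 0, -5, 16]]}}

```text
clock: 13.15
position: [0.5187, 0.1196, 0.0705]
tool_rot: [-1.524, 1.568, 1.166]
force: [2.7, 11.2, -6.2]
grip_width: 0.0163
```

```bash
python3 m.py -26
```

```text
clk 13.15 pos [0.5187 0.1196 0.0705] q7 -2.196 zaz 154.17 tilt [-1.    -0.003  0.   ]
dpos mm [-0.6 -2.3  1.5] rotvec deg [-0.14  0.06 -0.17]
F [ 2.7 11.2 -6.2] tau 0.554 rF 0.426 phi -22.5 [-0.47  0.58  0.18  1.96 -0.18  0.6  -2.2 ]
```

Emit:
{"name": "play_rows", "arguments": {"deltas": [[-0.6, -1.2, 0, 0, 0, -2, 16]]}}

```text
clock: 13.28
position: [0.5183, 0.1184, 0.0706]
tool_rot: [-1.609, 1.568, 1.048]
force: [2.7, 12.1, -3.3]
grip_width: 0.0159
```

```bash
python3 m.py -28
```

```text
clk 13.275 pos [0.5183 0.1184 0.0706] q7 -2.219 zaz 152.22 tilt [-1.    -0.003 -0.   ]
dpos mm [-0.7 -2.3  1.4] rotvec deg [-0.13  0.08 -0.22]
F [ 2.7 12.1 -3.3] tau 0.609 rF 0.457 phi -24.4 [-0.47  0.58  0.19  1.97 -0.18  0.6  -2.22]
```

Emit:
{"name": "play_rows", "arguments": {"deltas": [[-0.9, -1.8, 0, 0, 0, -3, 16]]}}

```text
clock: 13.4
position: [0.5175, 0.1169, 0.0706]
tool_rot: [-1.524, 1.568, 1.081]
force: [2.7, 12.3, -6.1]
grip_width: 0.0158
```

```bash
python3 m.py -31
```

```text
clk 13.4 pos [0.5175 0.1169 0.0706] q7 -2.255 zaz 149.26 tilt [-1.    -0.003  0.   ]
dpos mm [-0.9 -2.4  1.4] rotvec deg [-0.14  0.08 -0.26]
F [ 2.7 12.3 -6.1] tau 0.58 rF 0.458 phi -27.1 [-0.48  0.58  0.2   1.97 -0.2   0.6  -2.26]
```

Emit:
{"name": "play_rows", "arguments": {"deltas": [[0, 0, 0, 0, 0, 0, 16]]}}

```text
clock: 13.52
position: [0.5174, 0.1166, 0.0705]
tool_rot: [-1.535, 1.568, 1.07]
force: [3.5, 11.7, -5.2]
grip_width: 0.0161
```

```bash
python3 m.py -31
```

```text
clk 13.525 pos [0.5174 0.1166 0.0705] q7 -2.255 zaz 149.28 tilt [-1.    -0.003  0.   ]
dpos mm [-0.8 -2.2  1.5] rotvec deg [-0.13  0.07 -0.28]
F [ 3.5 11.7 -5.2] tau 0.549 rF 0.451 phi -27.5 [-0.48  0.58  0.2   1.97 -0.2   0.6  -2.25]
```

Emit:
{"name": "play_rows", "arguments": {"deltas": [[-0.9, -1.5, 0, 0, 0, -2.5, 16]]}}

```text
clock: 13.65
position: [0.5166, 0.1154, 0.0706]
tool_rot: [-1.514, 1.568, 1.048]
force: [3.7, 12.3, -5.4]
grip_width: 0.0161
```

```bash
python3 m.py -33
```

```text
clk 13.65 pos [0.5166 0.1154 0.0706] q7 -2.285 zaz 146.8 tilt [-1.    -0.003  0.   ]
dpos mm [-0.8 -2.1  1.4] rotvec deg [-0.15  0.08  0.2 ]
F [ 3.7 12.3 -5.4] tau 0.594 rF 0.472 phi -29.7 [-0.49  0.58  0.21  1.97 -0.21  0.6  -2.29]
```

Emit:
{"name": "play_rows", "arguments": {"deltas": [[0, 0, 0, 0, 0, 0, 16], [0, 0, 0, 0, 0, 0, 16]]}}

```text
clock: 13.9
position: [0.5166, 0.1151, 0.0706]
tool_rot: [-1.569, 1.568, 0.994]
force: [3.0, 11.2, -3.5]
grip_width: 0.0162
```

```bash
python3 m.py -33
```

```text
clk 13.9 pos [0.5166 0.1151 0.0706] q7 -2.285 zaz 146.83 tilt [-1.    -0.003  0.   ]
dpos mm [-0.8 -1.8  1.4] rotvec deg [-0.13  0.08  0.17]
F [ 3.  11.2 -3.5] tau 0.509 rF 0.424 phi -30.0 [-0.49  0.58  0.21  1.97 -0.21  0.6  -2.28]
```

Emit:
{"name": "play_rows", "arguments": {"deltas": [[0, 0, 0, 0, 0, 0, 30], [0, 0, 0, 0, 0, 0, 30], [0, 0, 0, 0, 0, 0, 30], [0, 0, 15, 0, 0, 0, 30], [0, 0, 30, 0, 0, 0, 30], [0, 0, 40, 0, 0, 0, 30], [0, 0, 40, 0, 0, 0, 30], [0, 0, 0, 0, 0, 0, 30]]}}

```text
clock: 14.9
position: [0.5175, 0.1133, 0.1991]
tool_rot: [-2.239, 1.565, 0.317]
force: [0.2, -0.2, -0.5]
grip_width: 0.0302
```

Emit:
{"name": "play_rows", "arguments": {"deltas": [[-25, 5, 20, 0, 0, 0, 30], [-25, 5, 20, 0, 0, 0, 30], [-25, 5, 0, 0, 0, 0, 30], [0, 0, 0, 0, 0, 0, 30], [0, 0, 0, 0, 0, 0, 30], [0, 0, 0, 0, 0, 0, 30]]}}

```text
clock: 15.65
position: [0.4415, 0.1278, 0.2354]
tool_rot: [2.479, 1.57, -1.249]
force: [-0.7, -0.9, 0.1]
grip_width: 0.0298
```

```bash
python3 m.py -33; python3 - <<'E'
from h import *
a=grab('top','t9.png');b=grab('scene','s9.png')
f=lambda im,u,v:cv2.resize(im[v-35:v+35,u-45:u+45],(400,311),interpolation=cv2.INTER_CUBIC)[:,:,::-1]
cv2.imwrite('pics/c9.png',np.hstack([f(b,296,170),f(a,302,247)]))
E
```

```text
clk 15.65 pos [0.4415 0.1278 0.2354] q7 -2.472 zaz 146.43 tilt [-1.     0.    -0.001]
dpos mm [  74.3  -14.5 -163.4] rotvec deg [0.04 0.01 0.57]
F [-0.7 -0.9  0.1] tau 0.05 rF 0.034 phi -171.7 [-0.67  0.23  0.31  2.   -0.09  0.92 -2.47]
```

View pics/c9.png

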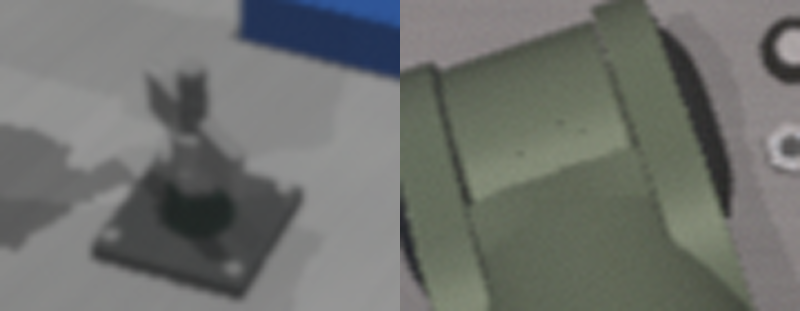

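```bash
python3 -c "
from h import *
print(telemetry.observe()['qd'].round(3)); print(workorder.job_done())"
```

```text
[-0.002 -0.004  0.002  0.002  0.     0.    -0.002]
the job is handed in; nothing more can be done
None
```

The wing nut on the left foot (at about x 0.48, y 0.13) is run down and tightened to an estimated 0.58–0.6 N m, and the job is handed in at about 15.7 s. No verdict comes back, so I can't confirm the clamp force or how far the hex nut was pressed down.

**Which foot:** No gap was clear by eye in the close pictures. A fit to the wrist views put the left foot's wing tops about 6 mm higher than the other's (100 against 94 mm), so I took the left one as open. The first estimate, from the scene and top cameras, had pointed the other way. The torque then began to rise where a 6–6.5 mm gap predicts.

**Turning:** I straddled one wing loosely with the fingers and walked it about 240° clockwise around the stud. Torque worked out from the wrist force and moment was about 0.3–0.4 N m running free. It began to rise near 195–200° of turn.

**Final torque:** The last three readings while moving were 0.61, 0.58 and 0.59 N m. The angle turned past contact, about 45°, also gives about 0.6 N m. Two things did not agree fully:
- **Slope:** the measured rise per degree was a little below the stated 0.35–0.4 N m per rad.
- **Holding still:** the reading fell to 0.51 N m, as it also did while running free.

**Last checks:** After opening the fingers and lifting away, the force reading was about 1 N and the arm was at rest. In the scene picture the wing nut stands at its new angle on its foot. The top view was blocked by the arm, so I did not re-image the finished foot or the loose items; the arm stayed clear of them.

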